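# Offer the swing guard up to the sampler's hinge and hold it for the pin

### The arm

A 6-joint arm with a two-finger parallel gripper is mounted at the origin on a cart in front of the work surface, level with it; the furniture and walls round the work are solid. World frame = base frame: x ahead of the robot, y to its left, z up, the work surface at z = 0. Lengths are in m, angles in rad, forces in N, time in s.
With the tool pointing down it reaches from about 0.375 to 0.9 m from the base axis. Payload 3.1 kg.
Tool frame: the origin (TCP) lies between the finger pads; the fingertips stand manip.nose_length ahead of it and the grasp point (between the pads) lies 5 mm behind it (manip.nose_length is the distance from the TCP to the fingertips, in m); z points along the fingers, y is the line along which they close (so a half turn about z gives the same grasp; the last joint's range is limited). The gripper opens to 85 mm and grips with 20 to 120 N. Pads are 22 mm wide; open, the fingers measure 114 mm over their backs; the gripper's body (76 mm by 85 mm) begins 54 mm behind the grasp point. The pads swing forward as they close: fully open they stand 13 mm farther back than shut.
Start: joints at [1.036, 0.527, 1.433, -0, 1.181, -0.178], TCP at [0.218, 0.586, 0.245] pointing down, gripper open.
Joint ranges: [-3.08, 3.08], [-0.75, 2.2], [0.22, 2.44], [-1.43, 4.57], [0, 2.65], [-2.85, 2.85]. Speed limits (rad/s): [2.79, 2.79, 3.14, 3.14, 3.14, 3.14].

### API

Orientations are given as a unit quaternion [x, y, z, w].
In Python, from station import monitor, eyes, job, manip gives the robot as it stands.
- The arm moves only by the shell command python3 -m pendant 'ROWS' [FORCE]. ROWS is JSON, a list that holds one entry, the list of rows, each a list of 7 numbers: the shift along the tool's x, y, z as a fraction of full scale, then the turn, a rotation vector about the tool's x, y, z as a fraction of full scale, then the opening, from 0 (shut) to 1 (fully open). A call has 1 to 20 rows; each row shifts and turns the commanded pose from where the row before left it, along the tool's axes as they then stand; what a row does not reach is not made up. Full scale, the value 1, is 800 mm for a shift and 0.12 rad for a turn. A row lasts 1/10 s, in which the tool goes at most 50 mm and 8.59 degrees, less where a joint would pass 70% of its speed; a pose out of reach is approached as far as the arm can. A call with a number of a shift or a turn outside -1 to 1 is refused whole. A call with a gripper value outside its range is refused whole. The fingers move at their own pace and stop on an object; FORCE is the grip in N (left out, the last holds). Time passes only in rows, so rows that do not move let the fingers close. It gives the time, the measured TCP pose, the force, the opening and the grip force at its end, in the units of the state.
- monitor.sense(): the state, without advancing time (a new reading comes with each control period).
- eyes.snapshot(name): name is "scene" or "top" or "wrist"; returns a dict with "pixels" (400x640x3 uint8, red, green, blue), "depth" (400x640 float32, m along the optical axis (not along the pixel's ray), 0 where there is no reading), "intrinsics" (3x3 intrinsics, pixels), "k1" (the pictures are not rectified: a ray, as slopes to the right and down, at radius r is drawn at 1 + k1 r^2 times it, then the intrinsics apply), "eye" and "attitude" of the camera in the world. Camera axes: x right, y down, z forward; pixel columns grow to the right and rows downward; lengths in m; the calibration is good to about 2 mm. A picture is of the moment at which its call begins.
- job.sign_off(): hands the job in; it is judged then, once.
The state is a dict: "t": time; "q": joint angles; "qd": joint speeds; "tau": joint torques, N m; "tcp_pos": TCP position; "tool_rot": TCP orientation; "force": force on the tool from outside, world axes, zero at the start; "ft_torque": the same for the moment, N m; "finger_gap": opening from 0.0 (shut) to 1.0 (fully open); "gripper_force": force on a finger pad.
Only numpy, scipy, OpenCV 4.12 (cv2) and the standard library are available. Lean on these libraries where they do the work, as an engineer would, in place of code of your own. Each camera call takes 0.05 s, during which the arm holds its last target. There are 200 camera calls.

### The job

The swing guard is to be rehung on the carousel sampler. Draw the hinge pin out of the fixed hinge knuckles and stand it in the empty glass beaker; then pick up the L-shaped guard, bring its two knuckles between the three on the jamb block so that all the holes line up for the pin, and finish while still holding it there, upright, still and hanging free in the gripper, so that a colleague can drop the pin in. Keep the beaker standing and leave the other things on the bench where they lie.

Things in the scene. Friction and masses are not known exactly. Their poses are not given: they have to be found in the camera images.
- sampler: carousel sampler fixed on the bench: grey base 190 x 190 mm, 27 mm high; white housing 146 mm high at its rear, turntable with vials 136 mm high. Origin: centre of underside; front is its -x, z up. At its front corner (-x, +y) an aluminium jamb block 150 mm high carries the fixed hinge leaf: steel knuckles 18 mm wide, 10 mm hole, at heights 40-56, 84-100, 128-144 mm, axis at x -107, y +75 mm
- fixed_upper_gap (a point): on the fixed hinge axis, mid-height of the gap between top and middle knuckle, 114 mm above the bench; gap 28 mm high, open to the front and both sides; the leaf's flat face lies 12 mm behind the axis (+x). Axes as the sampler
- fixed_lower_gap (a point): on the fixed hinge axis, mid-height of the gap between middle and bottom knuckle, 70 mm above the bench; else as the upper gap
- hinge_pin: steel pin, 60 g, 148 mm long: pointed shank 7 mm thick, 114 mm long; collar 20 mm wide, 4 mm thick; knurled round head 16 mm thick, 30 mm high. Origin at the tip, z towards the head. Starts upright and loose in the three fixed knuckles, tip 30 mm above the bench, collar on the top knuckle, head at 148-178 mm. It lifts straight up; the tip leaves the top knuckle after 114 mm
- pin_head (a point): on the pin's axis inside the head, 135 mm from the tip (165 mm above the bench at the start)
- guard: loose L-shaped guard, alu frame, clear panes, 0.2-0.4 kg, upright on the bench. Origin on its hinge axis at foot level, z up. Main panel 8 mm thick along +x, x 14-154, y 0, 108 mm high; solid top rail 26 mm high to pinch from above. Return panel 8 mm thick at x 146-154, to y +74. Centre of mass x 90, y 12 mm. Hung, its foot is 32 mm above the bench; the panel may point any way in front of the jamb
- guard_upper_knuckle (a point): centre of the guard's upper knuckle, on its hinge axis, 82 mm above its foot: vertical steel tube 18 mm wide, 10 mm hole, 22 mm high (3 mm of room above and below it in the fixed gap). Axes as the guard
- guard_lower_knuckle (a point): centre of the guard's lower knuckle, on its hinge axis, 38 mm above its foot; else as the upper one
- beaker: empty glass beaker, loose, 82 mm wide over the lip, 109 mm high, inside about 64 mm wide, floor 4 mm thick. Origin: centre of its underside, z up
- spanner: open-ended spanner lying on the bench, 124 x 40 mm, 5 mm thick, a bystander; origin under its middle
- screwdriver: screwdriver lying on the bench, 195 mm long, 23 mm thick, a bystander; origin under its middle
- tape_roll: roll of white tape lying flat on the bench, 73 mm wide, 19 mm high, a bystander; origin under its middle
- marker: black marker lying on the bench, 140 mm long, 19 mm thick, a bystander; origin under its middle
There are look-alikes about, which are no part of the job. Leave any brown look-alike of the beaker alone.

How it is judged:
On the way:
1. the hinge pin has been drawn out and stands in the beaker, let go (horizontal distance between hinge_pin and beaker below 0.038 m and z of hinge_pin in the frame of beaker below 0.03 m and angle between hinge_pin's own z axis and vertical below 0.9 rad and angle between beaker's own z axis and vertical below 0.15 rad and contact force between hinge_pin and the fingers below 0.1 N), for 0.2 s.
At the end, for the whole second after the job is handed in: Ends gripping the guard: its knuckles in the gaps, hole axis within 3 mm of the fixed axis and within 3.5 mm of mid-gap in height (7 mm pin, 10 mm holes), still, pressing on the sampler with under 1.5 N; the pin stands in the upright beaker, let go, tip at the bottom (horizontal distance between guard_upper_knuckle and fixed_upper_gap below 0.003 m and horizontal distance between guard_lower_knuckle and fixed_lower_gap below 0.003 m and z of guard_upper_knuckle in the frame of fixed_upper_gap between -0.0035 and 0.0035 m and contact force between guard and the fingers above 1 N and contact force between guard and sampler below 1.5 N and linear speed of guard below 0.02 m/s and horizontal distance between hinge_pin and beaker below 0.038 m and z of hinge_pin in the frame of beaker below 0.03 m and angle between hinge_pin's own z axis and vertical below 0.9 rad and angle between beaker's own z axis and vertical below 0.15 rad); the arm keeps its last pose, push and grip.
It fails at once if the spanner, screwdriver, tape roll or marker is moved more than 3 cm (distance of any of spanner, screwdriver, tape_roll, marker from where it was at the start of the episode above 0.03 m).
It fails at once if the beaker is tipped over (angle between beaker's own z axis and vertical above 0.6 rad).
It also fails if it takes over 54 s, if anything falls off the work surface, if the arm or the gripper's body presses on something with over 40 N, if the wrist force passes 120 N, or if a joint passes its speed limit or range.

## Working session

There is one attempt and no reset: what is moved stays moved. The work goes in short steps, Python scripts to look and compute and a shell command to move; the robot and the scene stay as the last step left them, time stands still between calls to the robot, and variables do not carry over. Pictures are saved under pics/ and viewed, at most 10 in all, crops included, and the job is handed in when it is done.

```bash
ls; mkdir -p pics; cat > h.py <<'E'
import numpy as np, cv2
from scipy.spatial.transform import Rotation as R
from station import monitor, eyes, job, manip
def snap(n):
    s=eyes.snapshot(n); np.savez('/tmp/%s.npz'%n,**{k:np.asarray(v) for k,v in s.items()}); return s
def load(n): return dict(np.load('/tmp/%s.npz'%n))
def rot(a):
    a=np.asarray(a,float); return a if a.shape==(3,3) else R.from_quat(a).as_matrix()
def cloud(s):
    K=s['intrinsics'];h,w=s['depth'].shape
    u,v=np.meshgrid(np.arange(w),np.arange(h))
    p=cv2.undistortPoints(np.stack([u,v],-1).reshape(-1,1,2).astype(np.float64),K,np.array([float(s['k1']),0,0,0,0])).reshape(h,w,2)
    d=s['depth'][...,None]
    return (np.concatenate([p*d,d],-1))@rot(s['attitude']).T+s['eye']
def save(s,f,crop=None,z=1):
    im=s['pixels'][...,::-1]
    if crop: x0,y0,x1,y1=crop; im=im[y0:y1,x0:x1]
    cv2.imwrite(f,cv2.resize(im,None,fx=z,fy=z,interpolation=cv2.INTER_CUBIC))
E
python3 - <<'E'
from h import *
for n in('scene','top'):
    s=snap(n);save(s,f'pics/{n}0.png'); print(n,s['eye'],s['attitude'],s['k1'],s['intrinsics'])
print(monitor.sense(),manip.nose_length)
E
```

```text
pics
scene [1.47954825 0.21672835 1.00149224] [ 0.56648696  0.72003773 -0.31523634 -0.24751615] -0.05262381134726978 [[397.13757549   0.         324.49017366]
 [  0.         397.13757549 199.97775961]
 [  0.           0.           1.        ]]
top [0.33055779 0.0066585  1.57020519] [ 0.70936605 -0.70065178  0.06115217 -0.04633907] -0.05065344789319749 [[488.15882433   0.         315.82143109]
 [  0.         488.15882433 196.05057537]
 [  0.           0.           1.        ]]
{'t': 0.1, 'q': array([ 1.03549926e+00,  5.28363316e-01,  1.43381634e+00,  2.47694859e-06,
        1.18144083e+00, -1.78534984e-01]), 'qd': array([ 0.00174399, -0.00311233, -0.00404628,  0.00038406, -0.00056112,
        0.00040005]), 'tau': array([-8.13128809e-04, -4.43303704e+01, -1.78583622e+01, -2.41090002e-04,
        3.97030497e-03,  7.64581785e-06]), 'tcp_pos': array([0.21793216, 0.58508104, 0.24442413]), 'tool_rot': array([ 1.77436909e-01,  9.84131655e-01, -9.49619652e-04, -3.55322221e-04]), 'force': array([0.08361964, 0.05404556, 0.33468699]), 'ft_torque': array([-0.05192172, -0.02536379,  0.02193287]), 'gripper_force': 0.0, 'finger_gap': 0.9964903021896047} 0.014
```

View pics/scene0.png

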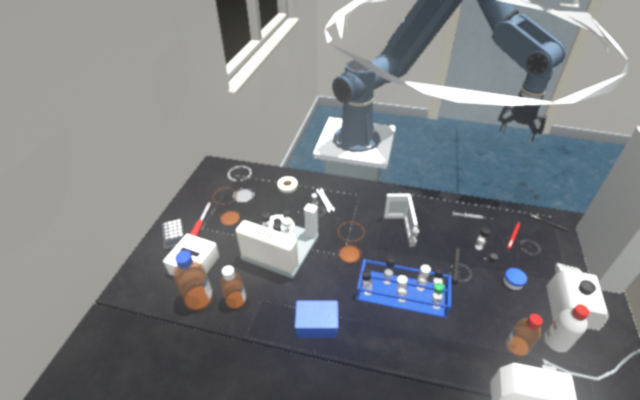

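View pics/top0.png

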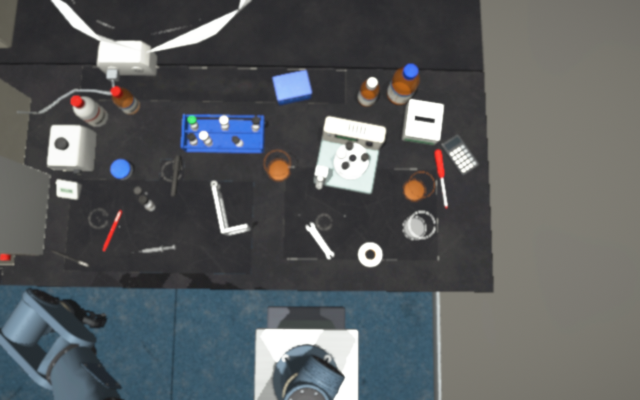

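Top picture: the sampler is at (348,163) with the pin at its left front corner (320,175), and the guard is at (215,185)–(245,230). Beaker candidates are brown (277,165), brown (415,188) and clear glass (418,225). The clear one fits, and a crop will confirm it.

```bash
python3 - <<'E'
from h import *
s=load('top');C=cloud(s)
a=cv2.resize(s['pixels'][130:250,195:255,::-1],None,fx=5,fy=5,interpolation=2)
b=cv2.resize(s['pixels'][130:250,300:350,::-1],None,fx=5,fy=5,interpolation=2)
c=cv2.resize(s['pixels'][165:250,395:445,::-1],None,fx=5,fy=5,interpolation=2)
c=cv2.copyMakeBorder(c,0,600-c.shape[0],0,0,0)
cv2.imwrite('pics/crops.png',np.hstack([a,b,c]))
def reg(x0,y0,x1,y1,zl,zh):
    P=C[y0:y1,x0:x1].reshape(-1,3); return P[(P[:,2]>zl)&(P[:,2]<zh)]
def stat(n,P): print(n,len(P),P.mean(0).round(4) if len(P) else '',P.min(0).round(3),P.max(0).round(3))
def rect(n,P):
    r=cv2.minAreaRect((P[:,:2]*1000).astype(np.float32)); print(n,len(P),[np.round(x,1) for x in r], np.median(P[:,2]).round(4))
stat('bench',reg(250,225,280,255,-.1,.1))
stat('beaker',reg(398,205,442,245,.03,.2)); rect('beaker',reg(398,205,442,245,.09,.13))
rect('base',reg(305,110,392,200,.018,.036)); rect('housing',reg(305,110,392,200,.14,.152))
rect('pin',reg(305,160,335,195,.165,.19)); rect('jamb',reg(305,160,335,195,.146,.154))
rect('guardtop',reg(200,170,258,240,.095,.118))
for n,b in dict(spanner=(302,215,338,262),tape=(355,240,385,270),driver=(430,145,452,210)).items(): rect(n,reg(*b,.003,.04))
E
```

```text
bench 896 [ 0.4285  0.1381 -0.0009] [ 0.381  0.091 -0.012] [0.476 0.186 0.009]
beaker 62 [ 0.471  -0.3434  0.1077] [ 0.434 -0.383  0.1  ] [ 0.511 -0.304  0.116]
beaker 62 [array([ 472.8, -343.3]), array([78.6, 76.9]), np.float64(90.0)] 0.1081
base 1402 [array([ 674.3, -121.2]), array([190.5, 162.2]), np.float64(79.2)] 0.0256
housing 892 [array([ 677.2, -122.3]), array([183.8, 208.4]), np.float64(79.8)] 0.1446
pin 27 [array([596.8, -31.7]), array([14.3, 13.9]), np.float64(59.9)] 0.1767
jamb 75 [array([612.8, -35.4]), array([33.3, 50.5]), np.float64(82.7)] 0.1486
guardtop 218 [array([507.9, 260.7]), array([168.7,  68.8]), np.float64(36.5)] 0.1063
spanner 348 [array([435.6, -38.3]), array([147.5, 112.7]), np.float64(0.6)] 0.005
tape 412 [array([ 384.3, -198.9]), array([92.4, 94.1]), np.float64(0.5)] 0.0164
driver 436 [array([ 640.7, -435. ]), array([ 70.8, 215.6]), np.float64(88.3)] 0.0104
```

View pics/crops.png

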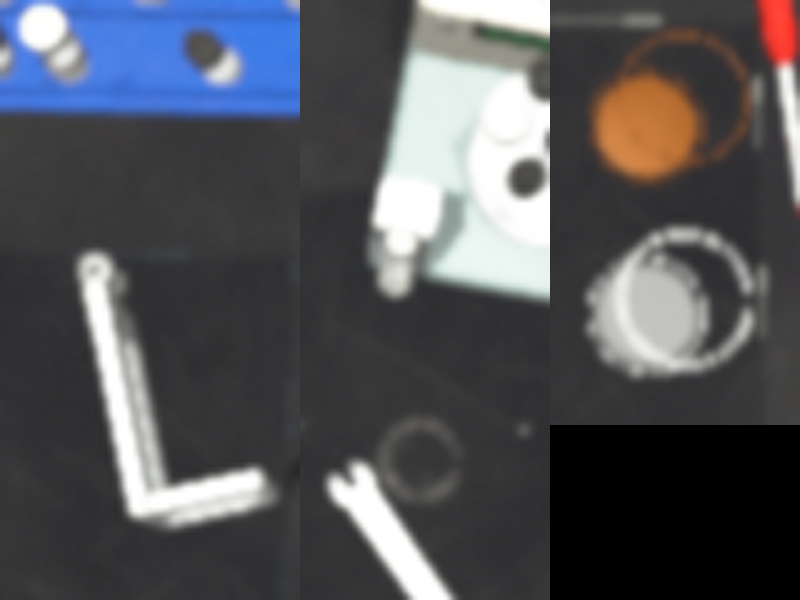

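The crop confirms the clear glass beaker, rim centre about (0.472,-0.343). The pin head is at (0.597,-0.032), z 0.177, as it should be. Next I work out the guard pose and the first move.

```bash
cat >> h.py <<'E'
def plan(p,ydeg=None,T=None):
    """turn (tool z, units) then total shift in tool axes (units) after the turn"""
    st=monitor.sense(); M=rot(st['tool_rot']); p0=np.array(st['tcp_pos']) if T is None else np.array(T)
    a=np.degrees(np.arctan2(M[1,1],M[0,1])); d=0
    tilt=np.degrees(np.arccos(-M[2,2]))
    if ydeg is not None: d=(ydeg-a+90)%180-90
    N=R.from_euler('z',d,degrees=True).as_matrix()@M
    sh=N.T@(np.array(p)-p0)
    print('t',st['t'],'tcp',p0.round(4),'yaw',a.round(2),'tilt',tilt.round(2),'turn z',round(-np.radians(d)/.12,3),'shift',(sh/.8).round(4),'mm',(sh*1e3).round(1),'F',st['force'].round(2),'gap',round(st['finger_gap'],3),'gf',round(st['gripper_force'],1))
E
python3 - <<'E'
from h import *
s=load('top');C=cloud(s)
P=C[170:240,200:258].reshape(-1,3);P=P[(P[:,2]>.098)&(P[:,2]<.118)]
# fit L: main line by RANSAC-ish: iterate yaw/hinge
from scipy.optimize import minimize
def cost(v):
    x,y,a=v; c,s_=np.cos(a),np.sin(a); d=P[:,:2]*1000-[x,y]; gx=d@[c,s_]; gy=d@[-s_,c]
    box=lambda X,Y,x0,x1,y0,y1: np.hypot(np.clip(x0-X,0,None)+np.clip(X-x1,0,None),np.clip(y0-Y,0,None)+np.clip(Y-y1,0,None))
    e=np.minimum(np.minimum(box(gx,gy,14,154,-1,1),box(gx,gy,149,151,0,74)),np.hypot(gx,gy))
    return np.minimum(e,12).sum()+ 2*abs(gx.min()+5)
best=min((minimize(cost,[x,y,np.radians(a)],method='Nelder-Mead') for x in(570,590) for y in(240,260,280) for a in(180,190,200)),key=lambda r:r.fun)
print(best.x,np.degrees(best.x[2]),best.fun/len(P),len(P))
plan([.597,-.032,.30],79.5)
E
```

```text
[592.15476624 289.61782223   3.38015804] 193.66878961478776 1.555348263324595 206
t 0.1 tcp [0.2179 0.5851 0.2444] yaw 69.56 tilt 0.12 turn z -1.446 shift [-0.6064 -0.6722 -0.0683] mm [-485.2 -537.8  -54.7] F [0.08 0.05 0.33] gap 0.996 gf 0.0
```

```bash
python3 -m pendant '[[[0,0,0,0,0,-0.723,1],[0,0,0,0,0,-0.723,1],[-0.0337,-0.0373,-0.0038,0,0,0,1],[-0.0337,-0.0373,-0.0038,0,0,0,1],[-0.0337,-0.0373,-0.0038,0,0,0,1],[-0.0337,-0.0373,-0.0038,0,0,0,1],[-0.0337,-0.0373,-0.0038,0,0,0,1],[-0.0337,-0.0373,-0.0038,0,0,0,1],[-0.0337,-0.0373,-0.0038,0,0,0,1],[-0.0337,-0.0373,-0.0038,0,0,0,1],[-0.0337,-0.0373,-0.0038,0,0,0,1],[-0.0337,-0.0373,-0.0038,0,0,0,1],[-0.0337,-0.0373,-0.0038,0,0,0,1],[-0.0337,-0.0373,-0.0038,0,0,0,1],[-0.0337,-0.0373,-0.0038,0,0,0,1],[-0.0337,-0.0373,-0.0038,0,0,0,1],[-0.0337,-0.0373,-0.0038,0,0,0,1],[-0.0337,-0.0373,-0.0038,0,0,0,1],[-0.0337,-0.0373,-0.0038,0,0,0,1],[-0.0337,-0.0373,-0.0038,0,0,0,1]]]'
python3 - <<'E'
from h import *
import time
s=snap('wrist');save(s,'pics/w1.png'); C=cloud(s)
plan([.597,-.032,.30],79.5)
print(s['eye'],rot(s['attitude']).round(3))
m=(C[...,2]>.165)&(C[...,2]<.185)&(abs(C[...,0]-.597)<.03)&(abs(C[...,1]+.032)<.03)
P=C[m]; v,u=np.nonzero(m)
if len(P): print(len(P),P.mean(0),cv2.minAreaRect((P[:,:2]*1000).astype(np.float32)),np.median(P[:,2]),u.mean(),v.mean())
E
```

```text
t: 2.1
tcp_pos: [0.5978, -0.0324, 0.2997]
tool_rot: [0.092, 0.996, 0.0, -0.001]
force: [0.9, -0.4, -0.2]
finger_gap: 0.999
gripper_force: 0.0
t 2.15 tcp [ 0.6024 -0.0387  0.3003] yaw 79.27 tilt 0.46 turn z -0.034 shift [0.0081 0.007  0.0003] mm [6.5 5.6 0.2] F [ 3.15 -2.98  0.69] gap 1.001 gf 0.0
[ 0.5256746  -0.02000146  0.42810192] [[ 0.183  0.941  0.286]
 [ 0.983 -0.175 -0.054]
 [-0.     0.291 -0.957]]
389 [ 0.59883568 -0.03293429  0.17639873] ((599.9802856445312, -33.11397171020508), (15.763591766357422, 15.382733345031738), 77.4040298461914) 0.17738392321056845 322.01028277634964 192.05655526992288
```

View pics/w1.png

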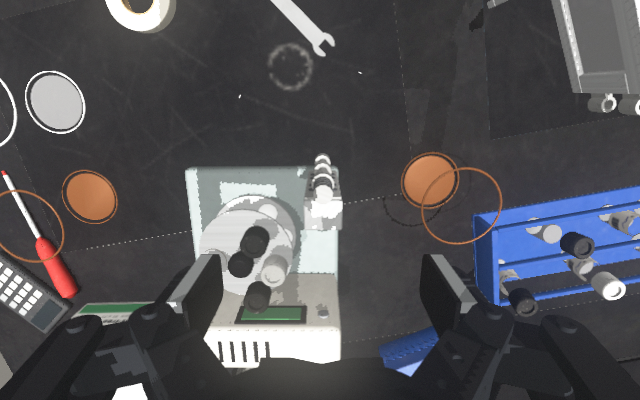

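The picture shows the pin head at (322,160)–(322,190) at the sampler's corner, with fixed knuckles in front of the jamb. The arm was still settling, so I settle and measure once more.

```bash
python3 -m pendant '[[[0,0,0,0,0,0,1],[0,0,0,0,0,0,1],[0,0,0,0,0,0,1],[0,0,0,0,0,0,1]]]'
python3 - <<'E'
from h import *
s=snap('wrist'); C=cloud(s)
m=(C[...,2]>.168)&(C[...,2]<.187)&(abs(C[...,0]-.597)<.025)&(abs(C[...,1]+.032)<.025)
P=C[m]; v,u=np.nonzero(m); print(u.min(),u.max(),v.min(),v.max())
T=P[P[:,2]>np.median(P[:,2])-.003]
print(len(P),len(T),cv2.minAreaRect((T[:,:2]*1000).astype(np.float32)),T.min(0),T.max(0),np.median(T[:,2]))
# yaw of sampler: base plane & jamb
B=C[(abs(C[...,2]-.027)<.004)&(C[...,0]>.5)&(C[...,0]<.85)&(abs(C[...,1]+.13)<.2)]
print('base',len(B),cv2.minAreaRect((B[:,:2]*1000).astype(np.float32)))
J=C[(abs(C[...,2]-.150)<.003)&(abs(C[...,0]-.615)<.06)&(abs(C[...,1]+.035)<.05)]
print('jamb',len(J),cv2.minAreaRect((J[:,:2]*1000).astype(np.float32)))
plan([.598,-.032,.168],79.5)
E
```

```text
t: 2.55
tcp_pos: [0.5968, -0.0296, 0.3]
tool_rot: [0.091, 0.996, 0.0, -0.0]
force: [-0.3, 0.2, -0.2]
finger_gap: 0.998
gripper_force: 0.0
309 328 183 205
367 320 ((600.1927490234375, -33.356929779052734), (14.706260681152344, 15.571663856506348), 79.55957794189453) [ 0.59232735 -0.04084005  0.17486431] [ 0.60769045 -0.02550593  0.17921999] 0.17763138994308592
base 6858 ((676.6851806640625, -123.02008819580078), (187.1133270263672, 158.7050323486328), 79.71176147460938)
jamb 1151 ((615.6795654296875, -36.22511672973633), (33.57196044921875, 50.70743179321289), 80.2323226928711)
t 2.6 tcp [ 0.5969 -0.0297  0.3001] yaw 79.59 tilt 0.03 turn z 0.013 shift [-0.0019 -0.0025  0.1651] mm [ -1.5  -2.  132.1] F [ 0.14  0.39 -0.44] gap 0.996 gf 0.0
```

```bash
python3 -m pendant '[[[-0.0039,-0.0035,0.03,0,0,0,1],[0,0,0.04,0,0,0,1],[0,0,0.04,0,0,0,1],[0,0,0.03,0,0,0,0.7],[0,0,0.015,0,0,0,0.6],[0,0,0.008,0,0,0,0.5],[0,0,0.002,0,0,0,0.4],[0,0,0,0,0,0,0],[0,0,0,0,0,0,0],[0,0,0,0,0,0,0],[0,0,0,0,0,0,0],[0,0,0,0,0,0,0],[0,0,0,0,0,0,0]]]' 50
python3 - <<'E'
from h import *
s=snap('wrist');save(s,'pics/w2.png',(200,100,460,400),2)
plan([.5995,-.033,.168],79.5)
E
```

```text
t: 3.9
tcp_pos: [0.601, -0.0339, 0.1693]
tool_rot: [0.092, 0.996, 0.0, 0.001]
force: [1.9, 3.7, 5.6]
finger_gap: 0.162
gripper_force: 49.1
t 3.95 tcp [ 0.601  -0.0339  0.1693] yaw 79.49 tilt 0.16 turn z -0.001 shift [0.002  0.0008 0.0016] mm [1.6 0.6 1.3] F [0.09 3.8  5.98] gap 0.16 gf 49.1
```

View pics/w2.png

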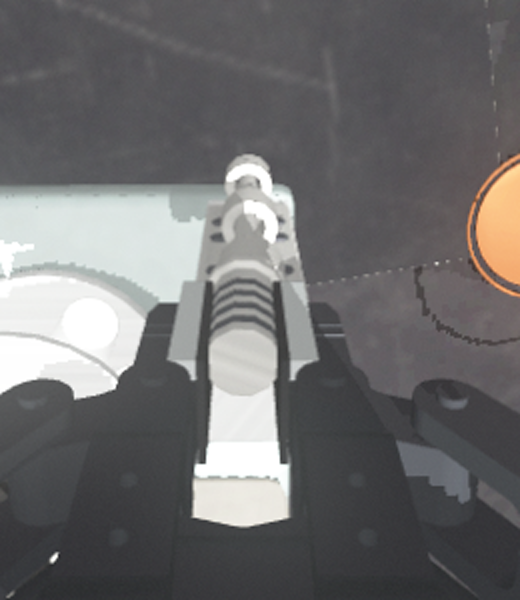

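The pin head is held squarely between the pads, at (245,340) in the crop. Now I lift it straight up.

```bash
python3 -m pendant '[[[0,0,-0.005,0,0,0,0],[0,0,-0.015,0,0,0,0],[0,0,-0.025,0,0,0,0],[0,0,-0.03,0,0,0,0],[0,0,-0.03,0,0,0,0],[0,0,-0.03,0,0,0,0],[0,0,-0.025,0,0,0,0],[0,0,-0.01,0,0,0,0],[0,0,0,0,0,0,0],[0,0,0,0,0,0,0]]]'
python3 - <<'E'
from h import *
plan([.472,-.3435,.310],79.5)
s=snap('scene');C=cloud(s);m=(C[...,2]>.075)&(C[...,2]<.118)&(abs(C[...,0]-.472)<.05)&(abs(C[...,1]+.3435)<.05);P=C[m]
print(len(P),P.min(0) if len(P) else 0,P.max(0) if len(P) else 0)
v,u=np.nonzero((abs(C[...,0]-.55)<.15)&(abs(C[...,1]+.034)<.15)&(C[...,2]>.16));print(u.min(),u.max(),v.min(),v.max())
save(s,'pics/s2.png',(180,120,380,270),4)
E
```

```text
t: 4.95
tcp_pos: [0.5992, -0.0345, 0.3032]
tool_rot: [0.092, 0.996, -0.0, -0.001]
force: [0.9, 0.4, -0.9]
finger_gap: 0.156
gripper_force: 49.1
t 4.95 tcp [ 0.5992 -0.0345  0.3032] yaw 79.49 tilt 0.13 turn z -0.002 shift [ 0.086  -0.4088 -0.008 ] mm [  68.8 -327.    -6.4] F [ 0.86  0.38 -0.91] gap 0.156 gf 49.1
34 [ 0.43563871 -0.38345857  0.10328154] [ 0.51637184 -0.30170243  0.1123535 ]
281 367 0 197
```

View pics/s2.png

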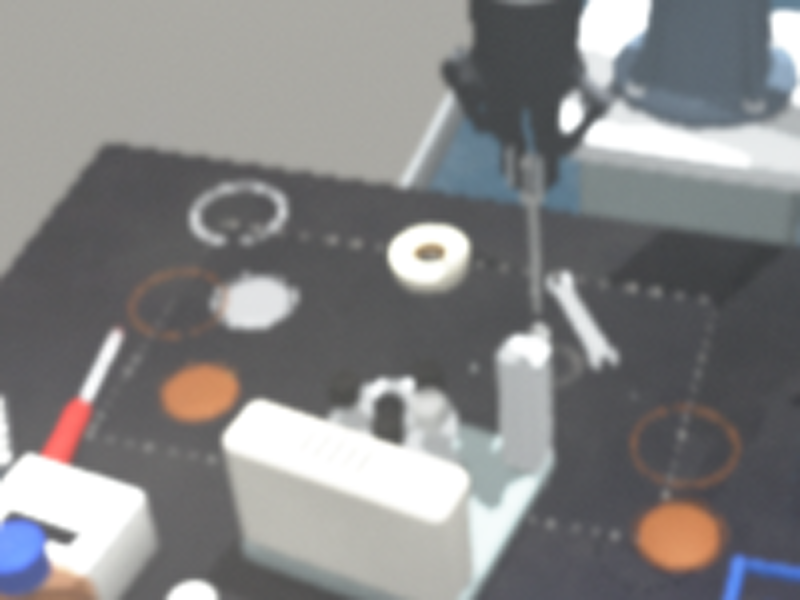

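```bash
python3 -m pendant '[[[0.004,-0.02,0,0,0,0,0],[0.0088,-0.0425,0,0,0,0,0],[0.0088,-0.0425,0,0,0,0,0],[0.0088,-0.0425,0,0,0,0,0],[0.0088,-0.0425,0,0,0,0,0],[0.0088,-0.0425,0,0,0,0,0],[0.0088,-0.0425,0,0,0,0,0],[0.0088,-0.0425,0,0,0,0,0],[0.0088,-0.0425,0,0,0,0,0],[0.006,-0.03,0,0,0,0,0],[0.0034,-0.015,0,0,0,0,0],[0,0,0,0,0,0,0],[0,0,0,0,0,0,0],[0,0,0,0,0,0,0],[0,0,0,0,0,0,0]]]'
python3 - <<'E'
from h import *
s=snap('wrist'); C=cloud(s)
for z in(.05,.09):
    m=(C[...,2]>z)&(C[...,2]<.118)&(abs(C[...,0]-.474)<.055)&(abs(C[...,1]+.343)<.055);P=C[m]
    print(len(P),P.min(0) if len(P) else 0,P.max(0) if len(P) else 0)
plan([.474,-.343,.145],79.5)
E
```

```text
t: 6.5
tcp_pos: [0.4756, -0.3393, 0.304]
tool_rot: [0.091, 0.996, 0.0, -0.0]
force: [-1.2, -0.0, -1.0]
finger_gap: 0.155
gripper_force: 49.1
587 [ 0.43425544 -0.3847193   0.1057192 ] [ 0.51495931 -0.3042439   0.11098602]
587 [ 0.43425544 -0.3847193   0.1057192 ] [ 0.51495931 -0.3042439   0.11098602]
t 6.55 tcp [ 0.4756 -0.3395  0.3041] yaw 79.6 tilt 0.01 turn z 0.014 shift [ 0.0012 -0.0047  0.1989] mm [  0.9  -3.8 159.1] F [ 0.51 -0.47 -0.63] gap 0.157 gf 49.1
```

```bash
python3 -m pendant '[[[0.001,-0.006,0.02,0,0,0,0],[0,0,0.035,0,0,0,0],[0,0,0.04,0,0,0,0],[0,0,0.04,0,0,0,0],[0,0,0.03,0,0,0,0],[0,0,0.02,0,0,0,0],[0,0,0.01,0,0,0,0],[0,0,0.004,0,0,0,0],[0,0,0,0,0,0,0],[0,0,0,0,0,0,0]]]'
```

```text
t: 7.55
tcp_pos: [0.4741, -0.3456, 0.1459]
tool_rot: [0.091, 0.996, -0.001, 0.001]
force: [-0.1, 0.2, -0.3]
finger_gap: 0.158
gripper_force: 49.1
```

```bash
python3 -m pendant '[[[0,0,0.003,0,0,0,0],[0,0,0,0,0,0,0.6],[0,0,0,0,0,0,0.6],[0,0,0,0,0,0,0.6],[0,0,0,0,0,0,0.6],[0,0,-0.01,0,0,0,0.6],[0,0,-0.03,0,0,0,0.6],[0,0,-0.04,0,0,0,0.6],[0,0,-0.04,0,0,0,0.6],[0,0,-0.04,0,0,0,0.6],[0,0,-0.02,0,0,0,0.6],[0,0,0,0,0,0,0.6],[0,0,0,0,0,0,0.6],[0,0,0,0,0,0,1]]]'
python3 - <<'E'
from h import *
s=snap('wrist');save(s,'pics/w3.png')
plan([.505,.269,.30],103.7)
E
```

```text
t: 8.95
tcp_pos: [0.4728, -0.3445, 0.285]
tool_rot: [0.092, 0.996, 0.001, -0.001]
force: [0.0, -0.3, -0.3]
finger_gap: 0.748
gripper_force: 0.0
t 9.0 tcp [ 0.4728 -0.3445  0.2848] yaw 79.5 tilt 0.19 turn z -3.52 shift [-0.2207  0.7356 -0.0181] mm [-176.6  588.4  -14.5] F [-0.76  0.8  -0.62] gap 0.835 gf 0.0
```

View pics/w3.png

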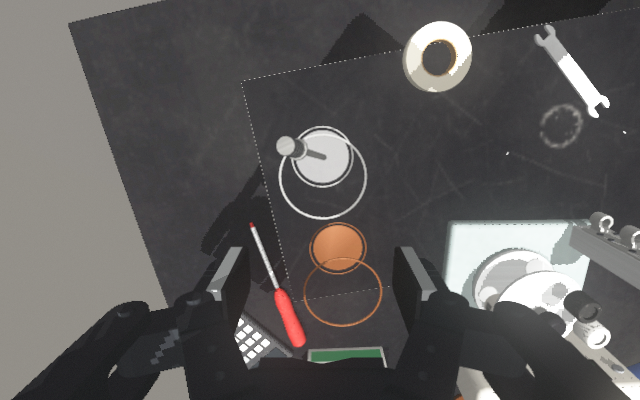

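The pin leans in the glass beaker, with its head at (290,147) and its tip inside at (325,157). The beaker is upright. On to the guard.

```bash
python3 -m pendant '[[[0,0,0,0,0,-0.88,1],[0,0,0,0,0,-0.88,1],[0,0,0,0,0,-0.88,1],[0,0,0,0,0,-0.88,1],[-0.0138,0.046,-0.0011,0,0,0,1],[-0.0138,0.046,-0.0011,0,0,0,1],[-0.0138,0.046,-0.0011,0,0,0,1],[-0.0138,0.046,-0.0011,0,0,0,1],[-0.0138,0.046,-0.0011,0,0,0,1],[-0.0138,0.046,-0.0011,0,0,0,1],[-0.0138,0.046,-0.0011,0,0,0,1],[-0.0138,0.046,-0.0011,0,0,0,1],[-0.0138,0.046,-0.0011,0,0,0,1],[-0.0138,0.046,-0.0011,0,0,0,1],[-0.0138,0.046,-0.0011,0,0,0,1],[-0.0138,0.046,-0.0011,0,0,0,1],[-0.0138,0.046,-0.0011,0,0,0,1],[-0.0138,0.046,-0.0011,0,0,0,1],[-0.0138,0.046,-0.0011,0,0,0,1],[-0.0138,0.046,-0.0011,0,0,0,1]]]'
python3 -m pendant '[[[0,0,0,0,0,0,1],[0,0,0,0,0,0,1],[0,0,0,0,0,0,1],[0,0,0,0,0,0,1],[0,0,0,0,0,0,1]]]'
cat >> h.py <<'E'
from scipy.optimize import minimize
def fitguard(C,x0,top,tol=.006,w=.2):
    m=(abs(C[...,2]-top)<tol)&(abs(C[...,0]*1000-x0[0]+80)<w*1000)&(abs(C[...,1]*1000-x0[1])<w*1000); P=C[m][:,:2]*1000
    def cost(v):
        x,y,a=v; c,s_=np.cos(a),np.sin(a); d=P-[x,y]; gx=d@[c,s_]; gy=d@[-s_,c]
        bx=lambda x0,x1,y0,y1: np.hypot(np.clip(x0-gx,0,None)+np.clip(gx-x1,0,None),np.clip(y0-gy,0,None)+np.clip(gy-y1,0,None))
        e=np.minimum(bx(14,154,-.5,.5),bx(149.5,150.5,0,74))
        return np.minimum(e,12).mean()
    r=min((minimize(cost,[x0[0]+dx,x0[1]+dy,x0[2]+da],method='Nelder-Mead') for dx in(-8,8) for dy in(-8,8) for da in(-.06,.06)),key=lambda r:r.fun)
    x=r.x; print('guard',x[:2].round(1),np.degrees(x[2]).round(2),'cost',round(r.fun,2),len(P),'z',np.median(C[m][:,2]).round(4))
    return x
E
python3 - <<'E'
from h import *
s=snap('wrist');save(s,'pics/w4.png');C=cloud(s)
x=fitguard(C,[592,288,np.radians(192)],.108)
g=x[:2]/1000+.09*np.array([np.cos(x[2]),np.sin(x[2])]); print(g)
plan([*g,.093],np.degrees(x[2])+90)
# knuckle ring
m=(C[...,2]>.085)&(C[...,2]<.1)&(np.hypot(C[...,0]-x[0]/1000,C[...,1]-x[1]/1000)<.018);P=C[m]
if len(P): print('knuckle',len(P),P.mean(0),P.min(0),P.max(0))
E
```

```text
t: 11.0
tcp_pos: [0.5049, 0.2701, 0.2991]
tool_rot: [-0.119, 0.993, -0.0, -0.001]
force: [0.7, -0.3, 0.9]
finger_gap: 1.002
gripper_force: 0.0
t: 11.5
tcp_pos: [0.5057, 0.2675, 0.3004]
tool_rot: [-0.118, 0.993, -0.0, -0.0]
force: [0.4, 0.3, 0.1]
finger_gap: 1.0
gripper_force: 0.0
guard [594.  290.9] 193.71 cost 2.61 1999 z 0.1077
[0.50651508 0.26960622]
t 11.55 tcp [0.5058 0.2677 0.3005] yaw 103.61 tilt 0.01 turn z -0.015 shift [-0.0015  0.0022  0.2594] mm [ -1.2   1.7 207.5] F [-0.44 -0.65 -0.18] gap 0.996 gf 0.0
knuckle 169 [0.5935163  0.29053224 0.09160709] [0.57640118 0.28182497 0.08504458] [0.6019625  0.29912336 0.09956363]
```

View pics/w4.png

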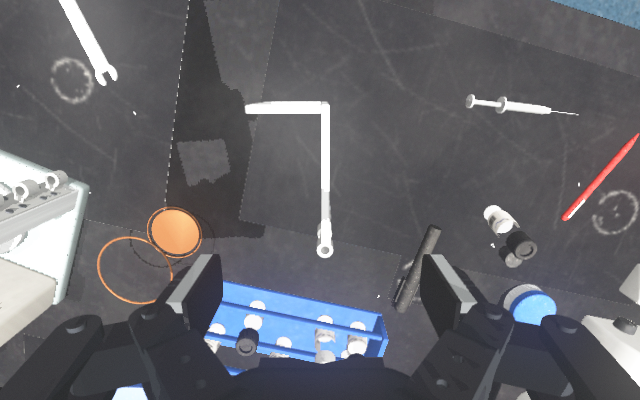

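The guard is clear in the picture: main panel (325,105)–(325,235), knuckle at (325,238), return panel to the left. The fit agrees with the first measurement. Now I descend and grip.

```bash
python3 -m pendant '[[[-0.0015,0.0022,0.03,0,0,0,0.7],[0,0,0.045,0,0,0,0.6],[0,0,0.05,0,0,0,0.6],[0,0,0.05,0,0,0,0.6],[0,0,0.04,0,0,0,0.6],[0,0,0.025,0,0,0,0.6],[0,0,0.013,0,0,0,0.6],[0,0,0.006,0,0,0,0.6],[0,0,0,0,0,0,0.3],[0,0,0,0,0,0,0],[0,0,0,0,0,0,0],[0,0,0,0,0,0,0],[0,0,0,0,0,0,0],[0,0,0,0,0,0,0],[0,0,0,0,0,0,0]]]' 90
```

```text
t: 13.05
tcp_pos: [0.5071, 0.2711, 0.0946]
tool_rot: [-0.119, 0.993, 0.0, 0.001]
force: [0.2, 0.8, 5.8]
finger_gap: 0.074
gripper_force: 88.7
```

```bash
python3 -m pendant '[[[0,0,-0.005,0,0,0,0],[0,0,-0.01,0,0,0,0],[0,0,-0.025,0,0,0,0],[0,0,-0.04,0,0,0,0],[0,0,-0.04,0,0,0,0],[0,0,-0.03,0,0,0,0],[0,0,-0.015,0,0,0,0],[0,0,0,0,0,0,0],[0,0,0,0,0,0,0],[0,0,0,0,0,0,0],[0,0,0,0,0,0,0]]]'
python3 - <<'E'
from h import *
s=snap('wrist');C=cloud(s);save(s,'pics/w5.png')
st=monitor.sense();print(st['force'],st['ft_torque'],st['tcp_pos'])
h=st['tcp_pos'][2]-.0946+.108
x=fitguard(C,[594,291,np.radians(193.7)],h,.012)
d=C-[x[0]/1000,x[1]/1000,0];c,sn=np.cos(x[2]),np.sin(x[2])
gx=d[...,0]*c+d[...,1]*sn; gy=-d[...,0]*sn+d[...,1]*c
for lo,hi in((.015,.03),(.03,.055),(.115,.13),(.13,.145)):
    m=(gx>lo)&(gx<hi)&(abs(gy)<.012)&(abs(C[...,2]-h)<.012);P=C[m]
    if len(P): print(lo,len(P),P.mean(0).round(4),'gy',gy[m].mean().round(4),'ztop',np.percentile(P[:,2],90).round(4))
m=(gx>.14)&(gx<.156)&(gy>.05)&(gy<.074)&(abs(C[...,2]-h)<.015);print('ret z',np.median(C[m][:,2]),m.sum(),'expected',h)
m=(np.hypot(gx,gy)<.014)&(abs(C[...,2]-h+.015)<.01);P=C[m]
print('knk',len(P),P.min(0),P.max(0),gx[m].min(),gx[m].max(),gy[m].min(),gy[m].max(),np.median(P[:,2]))
C=cloud(load('top'));m=(abs(C[...,2]-.105)<.012);m[:,:262]=0;m[:,293:]=0;m[:145]=0;m[182:]=0
print('brown',C[m].min(0),C[m].max(0),m.sum())
E
```

```text
t: 14.15
tcp_pos: [0.5055, 0.2704, 0.2237]
tool_rot: [-0.119, 0.993, -0.0, -0.002]
force: [0.2, -0.6, -2.6]
finger_gap: 0.073
gripper_force: 87.9
[-1.03588928 -0.56642717 -2.66806657] [0.02293748 0.02326075 0.03512379] [0.5057062  0.27043818 0.22394139]
guard [592.4 289.8] 193.49 cost 2.5 12336 z 0.237
0.03 42 [0.5396 0.2769 0.2362] gy 0.0002 ztop 0.237
0.115 866 [0.4734 0.2609 0.2369] gy 0.0003 ztop 0.2377
0.13 960 [0.4586 0.2574 0.2371] gy 0.0003 ztop 0.2379
ret z 0.23708503005263803 1784 expected 0.23734138902748902Traceback (most recent call last):
  File "<stdin>", line 13, in <module>
    return umr_minimum(a, axis, None, out, keepdims, initial, where)
ValueError: zero-size array to reduction operation minimum which has no identity
```

View pics/w5.png

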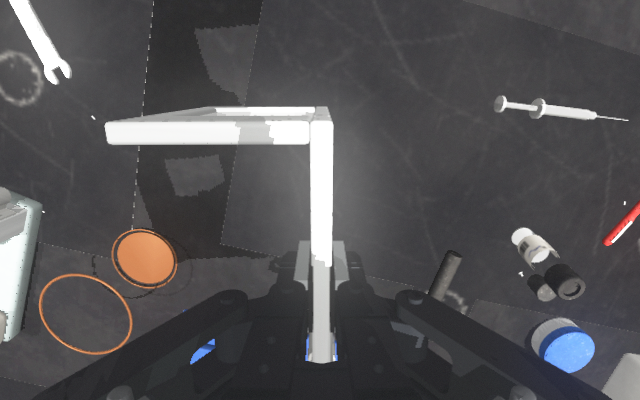

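The guard hangs level: the rail top reads 0.237 at both ends and on the return panel. Next I turn it to the sampler's yaw and go to a point 60 mm in front of the hinge.

```bash
python3 -m pendant '[[[0,0,0,0,0,0.875,0],[0,0,0,0,0,0.875,0],[0,0,0,0,0,0.875,0],[0,0,0,0,0,0.875,0],[0,0,0,0,0,0,0],[0,0,0,0,0,0,0]]]'
python3 - <<'E'
from h import *
plan([.4542,-.0047,.2237],79.6)
E
```

```text
t: 14.8
tcp_pos: [0.5062, 0.2706, 0.2248]
tool_rot: [0.089, 0.996, -0.0, -0.0]
force: [0.0, -0.6, -2.2]
finger_gap: 0.075
gripper_force: 87.9
t 14.8 tcp [0.5062 0.2706 0.2248] yaw 79.76 tilt 0.05 turn z 0.024 shift [ 0.0018 -0.3502  0.0015] mm [   1.5 -280.2    1.2] F [ 0.02 -0.61 -2.15] gap 0.075 gf 87.9
```

```bash
python3 -m pendant '[[[0.0018,-0.015,0,0,0,0.02,0],[0,-0.03,0,0,0,0,0],[0,-0.035,0,0,0,0,0],[0,-0.035,0,0,0,0,0],[0,-0.035,0,0,0,0,0],[0,-0.035,0,0,0,0,0],[0,-0.035,0,0,0,0,0],[0,-0.035,0,0,0,0,0],[0,-0.035,0,0,0,0,0],[0,-0.03,0,0,0,0,0],[0,-0.02,0,0,0,0,0],[0,-0.01,0,0,0,0,0],[0,0,0,0,0,0,0],[0,0,0,0,0,0,0],[0,0,0,0,0,0,0],[0,0,0,0,0,0,0]]]'
python3 - <<'E'
from h import *
plan([.4542,-.0047,.1267],79.6)
s=snap('wrist');C=cloud(s)
st=monitor.sense();t=st['tcp_pos']
h=t[2]+.0132; tx=np.array([-.983,.181]); g=(t[:2]-.0888*tx)*1000
x=fitguard(C,[*g,np.radians(169.7)],h,.012)
a=x[2];d=t[:2]*1000-x[:2];print('tcp in guard',d@[np.cos(a),np.sin(a)],d@[-np.sin(a),np.cos(a)])
J=C[(abs(C[...,2]-.150)<.004)&(abs(C[...,0]-.615)<.06)&(abs(C[...,1]+.035)<.05)]
if len(J): print('jamb',len(J),cv2.minAreaRect((J[:,:2]*1000).astype(np.float32)))
K=C[(abs(C[...,2]-.143)<.006)&(np.hypot(C[...,0]-.600,C[...,1]+.033)<.016)]
if len(K): print('fixed top knuckle',len(K),K.min(0),K.max(0))
s=snap('top');C=cloud(s);x=fitguard(C,x,h,.012)
K=C[(abs(C[...,2]-.143)<.006)&(np.hypot(C[...,0]-.600,C[...,1]+.033)<.016)]
print('fixed top knuckle(top)',len(K),K.min(0),K.max(0))
E
```

```text
t: 16.4
tcp_pos: [0.4539, -0.0037, 0.2253]
tool_rot: [0.091, 0.996, 0.0, -0.0]
force: [-0.0, 0.2, -2.7]
finger_gap: 0.072
gripper_force: 88.1
t 16.4 tcp [ 0.4539 -0.0037  0.2253] yaw 79.58 tilt 0.01 turn z -0.003 shift [-0.0006 -0.0012  0.1232] mm [-0.5 -1.  98.6] F [-0.01  0.16 -2.72] gap 0.072 gf 88.1
guard [541.7 -21.2] 169.37 cost 2.5 12341 z 0.2385
tcp in guard 89.52430979438763 -1.0067013808900365
guard [539.8 -22.5] 168.43 cost 1.79 74 z 0.2366
fixed top knuckle(top) 40 [ 0.58790874 -0.04580851  0.1370078 ] [ 0.61571107 -0.0221165   0.14899315]
```

```bash
python3 -m pendant '[[[-0.0003,-0.0012,0.02,0,0,0,0],[0,0,0.03,0,0,0,0],[0,0,0.03,0,0,0,0],[0,0,0.023,0,0,0,0],[0,0,0.013,0,0,0,0],[0,0,0.0065,0,0,0,0],[0,0,0,0,0,0,0],[0,0,0,0,0,0,0],[0,0,0,0,0,0,0],[0,0,0,0,0,0,0]]]'
python3 - <<'E'
from h import *
for i in range(4):
    plan([.5128,-.0157,.1267],79.6); snap('top')
E
```

```text
t: 17.5
tcp_pos: [0.4545, -0.0055, 0.128]
tool_rot: [0.091, 0.996, -0.0, 0.001]
force: [-0.3, 0.3, -2.8]
finger_gap: 0.077
gripper_force: 87.9
t 17.5 tcp [ 0.4545 -0.0055  0.128 ] yaw 79.5 tilt 0.09 turn z -0.014 shift [-0.074   0.0006  0.0017] mm [-59.2   0.5   1.4] F [-0.25  0.31 -2.75] gap 0.077 gf 87.9
t 17.55 tcp [ 0.4543 -0.0055  0.1279] yaw 79.5 tilt 0.08 turn z -0.015 shift [-0.0742  0.0006  0.0016] mm [-59.3   0.5   1.3] F [ 0.92  0.55 -2.64] gap 0.077 gf 87.9
t 17.6 tcp [ 0.4543 -0.0054  0.1278] yaw 79.5 tilt 0.07 turn z -0.015 shift [-0.0743  0.0006  0.0015] mm [-59.4   0.5   1.2] F [ 0.8   0.41 -2.7 ] gap 0.077 gf 87.9
t 17.65 tcp [ 0.4542 -0.0054  0.1277] yaw 79.5 tilt 0.05 turn z -0.015 shift [-0.0744  0.0006  0.0013] mm [-59.5   0.5   1. ] F [-0.17  0.35 -2.19] gap 0.075 gf 87.9
```

```bash
python3 -m pendant '[[[-0.01,0.0005,0.001,0,0,0,0],[-0.015,0,0,0,0,0,0],[-0.015,0,0,0,0,0,0],[-0.012,0,0,0,0,0,0],[-0.008,0,0,0,0,0,0],[-0.006,0,0,0,0,0,0],[-0.004,0,0,0,0,0,0],[-0.0025,0,0,0,0,0,0],[-0.0015,0,0,0,0,0,0],[0,0,0,0,0,0,0],[0,0,0,0,0,0,0],[0,0,0,0,0,0,0],[0,0,0,0,0,0,0]]]'
python3 - <<'E'
from h import *
for i in range(2):
    plan([.5128,-.0157,.1267],79.6); s=snap('scene')
save(s,'pics/s3.png',(270,160,370,235),8)
s=snap('top');C=cloud(s);t=monitor.sense()['tcp_pos'];fitguard(C,[600,-33,np.radians(169.5)],.140,.008)
s=snap('wrist');C=cloud(s);fitguard(C,[600,-33,np.radians(169.5)],.140,.012)
E
```

```text
t: 19.0
tcp_pos: [0.5121, -0.0157, 0.1265]
tool_rot: [0.091, 0.996, 0.0, -0.0]
force: [0.7, -0.7, -2.7]
finger_gap: 0.078
gripper_force: 88.0
t 19.0 tcp [ 0.5121 -0.0157  0.1265] yaw 79.5 tilt 0.01 turn z -0.015 shift [-0.0008  0.0002 -0.0002] mm [-0.7  0.1 -0.2] F [ 0.7  -0.66 -2.7 ] gap 0.078 gf 88.0
t 19.05 tcp [ 0.5122 -0.0157  0.1266] yaw 79.5 tilt 0.0 turn z -0.015 shift [-0.0008  0.0002 -0.0002] mm [-0.6  0.2 -0.1] F [ 0.58 -0.36 -2.38] gap 0.072 gf 88.0
guard [651.  -59.5] 148.06 cost 10.17 265 z 0.137
guard [600.  -33.3] 169.31 cost 2.51 12362 z 0.1398
```

View pics/s3.png

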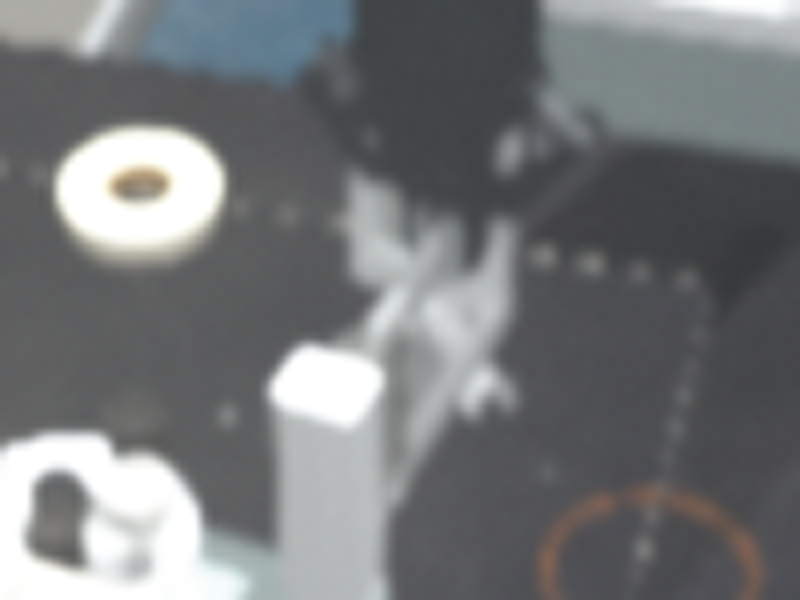

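The guard's knuckles sit in front of the jamb without contact. The wrist camera puts its axis at (600.0,-33.3), against (600.2,-33.3) for the pin. I check the depth with a gentle probe: the leaf should touch after about 3 mm.

```bash
for i in 1; do python3 -m pendant '[[[-0.0013,0,0,0,0,0,0],[-0.0012,0,0,0,0,0,0],[0,0,0,0,0,0,0],[0,0,0,0,0,0,0],[0,0,0,0,0,0,0]]]' ; python3 -m pendant '[[[-0.00125,0,0,0,0,0,0],[0,0,0,0,0,0,0],[0,0,0,0,0,0,0],[0,0,0,0,0,0,0]]]'; python3 -m pendant '[[[-0.00125,0,0,0,0,0,0],[0,0,0,0,0,0,0],[0,0,0,0,0,0,0],[0,0,0,0,0,0,0]]]'; done; python3 -c "
from h import *
plan([.5128,-.0157,.1267],79.6)"
```

```text
t: 19.7
tcp_pos: [0.5142, -0.0161, 0.1265]
tool_rot: [0.091, 0.996, 0.0, -0.0]
force: [-0.9, -0.7, -2.5]
finger_gap: 0.077
gripper_force: 88.0
t: 20.1
tcp_pos: [0.5152, -0.0163, 0.1265]
tool_rot: [0.091, 0.996, -0.0, 0.0]
force: [0.7, 0.2, -2.4]
finger_gap: 0.073
gripper_force: 88.0
t: 20.5
tcp_pos: [0.5158, -0.0164, 0.1264]
tool_rot: [0.091, 0.996, 0.0, -0.001]
force: [-0.8, 0.6, -1.8]
finger_gap: 0.075
gripper_force: 88.0
t 20.5 tcp [ 0.5158 -0.0164  0.1264] yaw 79.5 tilt 0.06 turn z -0.014 shift [ 0.0038  0.0002 -0.0004] mm [ 3.   0.1 -0.3] F [-0.85  0.63 -1.79] gap 0.075 gf 88.0
```

```bash
python3 -m pendant '[[[-0.00125,0,0,0,0,0,0],[0,0,0,0,0,0,0],[0,0,0,0,0,0,0],[0,0,0,0,0,0,0]]]';python3 -m pendant '[[[-0.00125,0,0,0,0,0,0],[0,0,0,0,0,0,0],[0,0,0,0,0,0,0],[0,0,0,0,0,0,0]]]'; python3 -c "
from h import *
plan([.5128,-.0157,.1267],79.6)"
```

```text
t: 20.9
tcp_pos: [0.5158, -0.0164, 0.1263]
tool_rot: [0.091, 0.996, 0.0, -0.001]
force: [-5.3, 0.5, -0.9]
finger_gap: 0.072
gripper_force: 88.3
t: 21.3
tcp_pos: [0.5158, -0.0163, 0.1263]
tool_rot: [0.091, 0.996, 0.0, -0.003]
force: [-8.0, 1.2, 1.9]
finger_gap: 0.075
gripper_force: 88.5
t 21.3 tcp [ 0.5158 -0.0163  0.1263] yaw 79.51 tilt 0.29 turn z -0.013 shift [ 0.0039  0.     -0.0005] mm [ 3.1  0.  -0.4] F [-8.03  1.15  1.92] gap 0.075 gf 88.5
```

Contact is at TCP x = 0.5158, so the aligned pose is 3 mm back at 0.5129, which agrees with the camera. I back off to it.

```bash
python3 -m pendant '[[[0.002,0,0,0,0,0,0],[0.002,0,0,0,0,0,0],[0.0025,0,0,0,0,0,0],[0,0,0,0,0,0,0],[0,0,0,0,0,0,0],[0,0,0,0,0,0,0],[0,0,0,0,0,0,0],[0,0,0,0,0,0,0]]]'; python3 - <<'E'
from h import *
plan([.5129,-.0158,.1267],79.6)
s=snap('wrist');fitguard(cloud(s),[600,-33,np.radians(169.5)],.140,.012)
plan([.5129,-.0158,.1267],79.6)
C=cloud(snap('top'))
P=C[205:245,395:445].reshape(-1,3)
P=P[(P[:,2]>.095)&(P[:,2]<.118)];print('beaker rim',cv2.minAreaRect((P[:,:2]*1000).astype(np.float32)))
E
```

```text
t: 22.1
tcp_pos: [0.5132, -0.016, 0.1265]
tool_rot: [0.092, 0.996, -0.0, 0.0]
force: [0.0, -0.7, -2.3]
finger_gap: 0.072
gripper_force: 88.0
t 22.1 tcp [ 0.5132 -0.016   0.1265] yaw 79.5 tilt 0.02 turn z -0.015 shift [ 0.0005  0.0001 -0.0002] mm [ 0.4  0.1 -0.2] F [ 0.04 -0.67 -2.34] gap 0.072 gf 88.0
guard [601.  -33.6] 169.29 cost 2.5 12338 z 0.1397
t 22.15 tcp [ 0.5132 -0.0159  0.1265] yaw 79.5 tilt 0.01 turn z -0.015 shift [ 0.0004  0.0001 -0.0002] mm [ 0.3  0.1 -0.2] F [ 0.07 -0.7  -3.41] gap 0.076 gf 88.0
beaker rim ((472.59234619140625, -343.8026123046875), (76.87467193603516, 77.8741455078125), 0.23598676919937134)
```

The guard is within about 0.5 mm, still, and touching nothing. I settle briefly and hand in.

```bash
python3 -m pendant '[[[0.0004,0,0,0,0,0,0],[0,0,0,0,0,0,0],[0,0,0,0,0,0,0],[0,0,0,0,0,0,0],[0,0,0,0,0,0,0],[0,0,0,0,0,0,0]]]'; python3 -c "
from station import job; print(job.sign_off())"
```

```text
t: 22.8
tcp_pos: [0.5128, -0.0159, 0.1265]
tool_rot: [0.092, 0.996, -0.0, 0.0]
force: [-0.5, -0.9, -2.5]
finger_gap: 0.075
gripper_force: 88.0
the job is handed in; nothing more can be done
None
```

I handed the job in at 22.8 s of the 54 s allowed; the sign-off gave no verdict. The pin leans in the upright glass beaker, let go, and the guard is held still in the gripper with its knuckles in the jamb's gaps, within about 1 mm of the hinge axis by my measurements.

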